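# Refill the seasoning rack in mirrored order

### The job

Move the salt shaker, spice jar, honey jar and dropper bottle from the plain tray into the dark rack with the wire rails, one upright and centred on each of its four round insets, in the reverse order: what stands leftmost on the tray goes rightmost in the rack, and so on, because the rack is turned round when it goes back into the cupboard. Do not tip any of them over, and leave the mug alone.

Things in the scene. Friction and masses are not known exactly. Their poses are not given: they have to be found in the camera images.
- salt_shaker: Small glass salt shaker with a grey domed cap, 44 mm in diameter at the foot, 90 mm tall, loose, upright, 0.1 kg; to a gripper it tapers gently: about 41 mm across at 40 mm above the underside, 39 at 50, 37 at 60, 34 at 70 and over the cap. Origin: centre of its underside, z up. Can be gripped 45 to 65 mm above the underside; it holds without slipping. It leans up to 3 degrees when standing.
- spice_jar: Round glass spice jar with a dark brown flat cap, 41 mm in diameter, straight-sided, 105 mm tall, loose, upright, 0.11 kg. Origin: centre of its underside, z up. Can be gripped anywhere up to the top, for instance 75 mm above the underside.
- honey_jar: Wide squat jar with a yellow lid, 60 mm in diameter, 90 mm tall, loose, upright, 0.32 kg; the widest of the four. Origin: centre of its underside, z up. Can be gripped 65 mm above the underside, or by the lid (60 mm across, 78 to 89 mm up).
- dropper_bottle: Slim amber bottle with a black rubber dropper bulb, 33 mm in diameter, 102 mm tall over the bulb, loose, upright, 0.07 kg; body 33 mm across up to the shoulder (about 60 mm), black collar 24 mm across from 62 to 77 mm, bulb 12 mm across above. Origin: centre of its underside, z up. Can be gripped across the body or the collar, 50 to 70 mm above the underside.
- pad_salt: Fixed cork disc on the old pale-wood tray, 66 mm across, its top 15 mm above the worktop; the salt shaker stands on it at the start. One of four alike, in a row 75 mm apart (tray 306 x 72 x 10 mm, turned up to 5 degrees). Origin: centre of its underside, 10 mm above the worktop; y along the row to the robot's left, x away from the robot.
- pad_spice: Fixed cork disc on the old pale-wood tray, 66 mm across, its top 15 mm above the worktop; the spice jar stands on it at the start. One of four alike, in a row 75 mm apart (tray 306 x 72 x 10 mm, turned up to 5 degrees). Origin: centre of its underside, 10 mm above the worktop; y along the row to the robot's left, x away from the robot.
- pad_honey: Fixed cork disc on the old pale-wood tray, 66 mm across, its top 15 mm above the worktop; the honey jar stands on it at the start. One of four alike, in a row 75 mm apart (tray 306 x 72 x 10 mm, turned up to 5 degrees). Origin: centre of its underside, 10 mm above the worktop; y along the row to the robot's left, x away from the robot.
- pad_dropper: Fixed cork disc on the old pale-wood tray, 66 mm across, its top 15 mm above the worktop; the dropper bottle stands on it at the start. One of four alike, in a row 75 mm apart (tray 306 x 72 x 10 mm, turned up to 5 degrees). Origin: centre of its underside, 10 mm above the worktop; y along the row to the robot's left, x away from the robot.
- rack: Target rack, fixed, empty: dark wooden board, 326 mm along y, 86 mm along x, top 14 mm above the worktop, end cheeks 36 mm high, wire rails front and back 76 mm clear apart, tops at 30 mm. Four flush round insets, 66 mm across, centred at x = 0, y = +112.5, +37.5, -37.5, -112.5 mm. Origin: centre of underside; x away from robot, y to its left, turned up to 5 degrees. Nearer or farther than the tray.
- mug: Bystander: a white mug, 78 mm across, 97 mm tall, with a handle, standing loose at the back of the worktop behind the work; to be left alone. Origin: on its underside, z up. Above this rear part, from 0.53 m over the worktop up, hangs a wall cupboard: carry things low over the farther row.
Mind the look-alikes: they are no part of the job. Of the things shaped like the honey_jar, the yellow one is meant.

How it is judged:
By the outcome, as a careful person would: the job done as asked, in the order asked, and still so for the second after the job is handed in, with the robot touching nothing.
It also fails if it takes over 80 s, if anything falls off the work surface, if the arm or the gripper's body presses on something with over 40 N, if the wrist force passes 120 N, or if a joint passes its speed limit or range.

### The arm

A 6-joint arm with a two-finger parallel gripper is mounted at the origin on a cart in front of the work surface, level with it; the furniture and walls round the work are solid. World frame = base frame: x ahead of the robot, y to its left, z up, the work surface at z = 0. Lengths are in m, angles in rad, forces in N, time in s.
With the tool pointing down it reaches from about 0.425 to 0.95 m from the base axis. Payload 3.5 kg.
Tool frame: the origin (TCP) lies on the centre line of the jaws, within the pads' length; the fingertips stand 25 mm ahead of it and the grasp point (between the pads) lies 6 mm ahead of it (ctrl.finger_overhang is the distance from the TCP to the fingertips, in m); z points along the fingers, y is the line along which they close (so a half turn about z gives the same grasp; the last joint's range is limited). The gripper opens to 85 mm and grips with 20 to 120 N. Pads are 22 mm wide; open, the fingers measure 114 mm over their backs; the gripper's body (76 mm by 85 mm) begins 54 mm behind the grasp point. The pads swing forward as they close: fully open they stand 13 mm farther back than shut.
Start: joints at [1.179, 0.286, 1.577, -0, 1.279, -0.15], TCP at [0.162, 0.655, 0.224] pointing down, gripper open.
Joint ranges: [-2.77, 2.77], [-0.9, 2.22], [0.21, 2.48], [-1.53, 4.67], [0.24, 2.81], [-2.84, 2.84]. Speed limits (rad/s): [2.79, 2.79, 3.14, 3.14, 3.14, 3.14].

### API

Orientations are given as a unit quaternion [x, y, z, w].
In Python, from plant import get_state, imaging, job, ctrl gives the robot as it stands.
- The arm moves only by the tool jog_arm, never from a script. Its argument "increments" is a list of rows, each an object of numbers: "dx", "dy", "dz": the shift along the world's x, y, z each as a share of 12 cm, from -1 to 1; "ax", "ay", "az": the turn, a rotation vector about the world's x, y, z each as a share of pi/2 rad, from -1 to 1; "gripper": the gripper command: -1 is shut, 1 is fully open, values between are in proportion. A call has 1 to 10 rows; each row is the pose to reach, as a shift and turn from the pose commanded when the call began; what a row does not reach only later rows make up. A row lasts 1/10 s, in which the tool goes at most 50 mm and 8.59 degrees, less where a joint would pass 70% of its speed; a pose out of reach is approached as far as the arm can. A call with a number of a shift or a turn outside -1 to 1 is refused whole. A call with a gripper value outside its range is refused whole. The fingers move at their own pace and stop on an object; "force" is the grip in N (left out, the last holds). Time passes only in rows, so rows that repeat a pose let the fingers close. It gives the time, the measured TCP pose, the force, the opening and the grip force at its end, in the units of the state.
- get_state(): the state, without advancing time (a new reading comes with each control period).
- imaging.read_camera(name): name is "scene" or "side" or "wrist"; returns a dict with "frame" (400x640x3 uint8, blue, green, red), "depth" (400x640 float32, m along the optical axis (not along the pixel's ray), 0 where there is no reading), "camera_matrix" (3x3 intrinsics, pixels), "extrinsics" (4x4, takes a point from camera to world coordinates); the wrist camera has in their place "mount" (4x4, takes a point from camera to tool coordinates, whose origin is the TCP and whose axes are the flange's). Camera axes: x right, y up, looking along -z (the intrinsics and any distortion apply to the point x, -y, -z); pixel columns grow to the right and rows downward; lengths in m; the calibration is good to about 2 mm. A picture is of the moment at which its call begins: read the wrist's pose just before it.
- job.sign_off(): hands the job in; it is judged then, once.
The state is a dict: "time": time; "qpos": joint angles; "dq": joint speeds; "joint_efforts": joint torques, N m; "eef_pos": TCP position; "tcp_rot": TCP orientation; "contact_force": force on the tool from outside, world axes, zero at the start; "wrist_torque": the same for the moment, N m; "opening": opening from 0.0 (shut) to 1.0 (fully open); "finger_force": force on a finger pad.
Only numpy, scipy, OpenCV 4.12 (cv2) and the standard library are available. Lean on these libraries where they do the work, as an engineer would, in place of code of your own. Each camera call takes 0.05 s, during which the arm holds its last target. There are 200 camera calls.

## Working session

There is one attempt and no reset: what is moved stays moved. The work goes in short steps, Python scripts to look and compute and a tool call to move; the robot and the scene stay as the last step left them, time stands still between calls to the robot, and variables do not carry over. Pictures are saved under pics/ and viewed, at most 14 in all, crops included, and the job is handed in when it is done.

Besides the shell and the picture viewer there is one more tool, called after "Emit:" as name(argument=value, ...) on one line, values as JSON. jog_arm: Moves the arm, as the interface text tells. Shift numbers are shares of 12 cm and turn numbers shares of pi/2 rad, none past 1 either way. Its arguments: {"type":"object","properties":{"increments":{"type":"array"},"force":{"type":"number"}},"required":["increments"]}

```bash
mkdir -p pics; cat > h.py <<'E'
import numpy as np, cv2
from plant import get_state, imaging, job, ctrl
from scipy.spatial.transform import Rotation as R
def cam(n):
    s=get_state(); d=imaging.read_camera(n)
    if 'extrinsics' in d: T=np.array(d['extrinsics'])
    else:
        W=np.eye(4); W[:3,:3]=R.from_quat(s['tcp_rot']).as_matrix(); W[:3,3]=s['eef_pos']
        T=W@np.array(d['mount'])
    return d['frame'],d['depth'],np.array(d['camera_matrix']),T
def cloud(dep,K,T):
    v,u=np.mgrid[:dep.shape[0],:dep.shape[1]]
    x=(u-K[0,2])/K[0,0]*dep; y=(v-K[1,2])/K[1,1]*dep
    P=np.stack([x,-y,-dep],-1)@T[:3,:3].T+T[:3,3]; P[dep<=0]=np.nan
    return P
def ray(u,v,K,T,z):
    r=T[:3,:3]@np.array([(u-K[0,2])/K[0,0],-(v-K[1,2])/K[1,1],-1]); return T[:3,3]+r*(z-T[2,3])/r[2]
E
python3 - <<'E'
from h import *
s=get_state(); print({k:np.round(v,3) for k,v in s.items()}, ctrl.finger_overhang, [a for a in dir(ctrl) if a[0]!='_'])
for n in ['scene','side']:
    f,d,K,T=cam(n); cv2.imwrite(f'pics/{n}0.png',f); print(n,T.round(3).tolist(),K.round(1).tolist(),(d>0).mean())
    np.savez(f'{n}0.npz',f=f,d=d,K=K,T=T)
E
```

```text
{'time': np.float64(0.0), 'qpos': array([ 1.179,  0.287,  1.578, -0.   ,  1.279, -0.15 ]), 'dq': array([ 0.   , -0.001,  0.   , -0.001,  0.001, -0.001]), 'joint_efforts': array([ 1.0000e-03, -4.0598e+01, -2.9263e+01, -0.0000e+00,  6.0000e-03,
       -0.0000e+00]), 'eef_pos': array([0.161, 0.655, 0.223]), 'tcp_rot': array([ 0.121,  0.993, -0.001, -0.   ]), 'contact_force': array([-0.496,  0.622, -0.043]), 'wrist_torque': array([ 0.017, -0.01 ,  0.034]), 'finger_force': np.float64(0.0), 'opening': np.float64(1.0)} 0.025 ['Unreachable', 'finger_overhang']
scene [[-0.723, 0.473, -0.503, 0.152], [-0.69, -0.473, 0.548, 0.454], [0.021, 0.743, 0.669, 0.592], [0.0, 0.0, 0.0, 1.0]] [[453.2, 0.0, 314.4], [0.0, 453.2, 197.2], [0.0, 0.0, 1.0]] 0.9959296875
side [[-0.915, 0.196, -0.353, 0.284], [-0.404, -0.403, 0.822, 0.679], [0.019, 0.894, 0.448, 0.448], [0.0, 0.0, 0.0, 1.0]] [[371.7, 0.0, 313.6], [0.0, 371.7, 194.0], [0.0, 0.0, 1.0]] 0.9627421875
```

View pics/scene0.png

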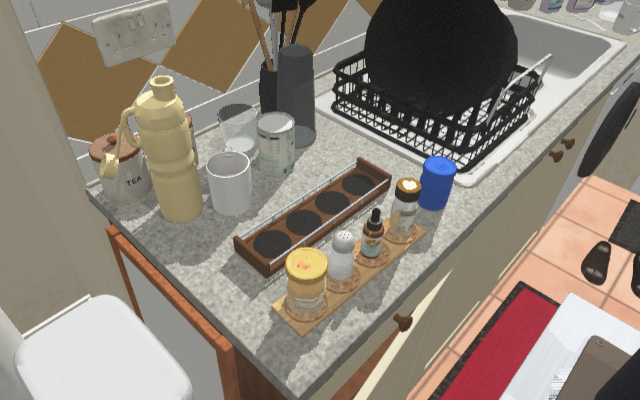

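View pics/side0.png

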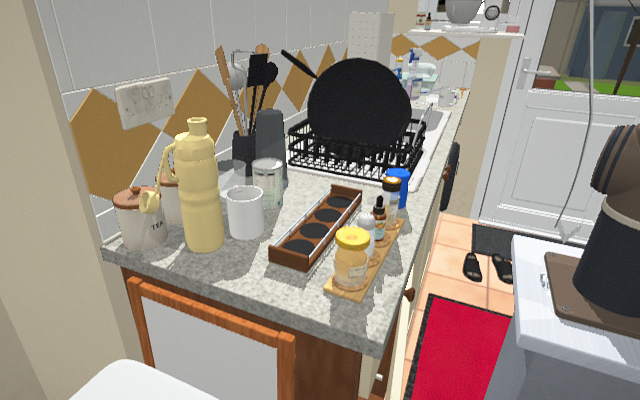

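The scene view shows, on the tray from the robot's left (image left), the yellow-lidded honey jar (306,285), salt (342,255), dropper (372,238) and spice (405,210). The rack is behind it, with insets from (270,243) to (358,185), and the mug is at (230,185). 

Look-alikes: the blue jar (437,183) is shaped like the honey jar but is the wrong colour. The tin (276,143) and the canister (118,165) are other things entirely. I choose the yellow-lidded jar and will check it in one crop while measuring.

```bash
python3 - <<'E'
from h import *
for n,box in [('scene',(220,140,470,340))]:
    z=np.load(n+'0.npz'); f,d,K,T=[z[k] for k in 'fdKT']; P=cloud(d,K,T)
    x0,y0,x1,y1=box
    cv2.imwrite('pics/crop0.png',cv2.resize(f[y0:y1,x0:x1],None,fx=3,fy=3)[:600,:750])
    g=cv2.cvtColor(f,cv2.COLOR_BGR2HSV)
    # insets: dark blobs
    m=((f.max(2)<60)&(P[...,2]<.03)&(P[...,2]>0)).astype('u1')
    k,l,st,c=cv2.connectedComponentsWithStats(m)
    for i in range(1,k):
        if st[i,4]>150:
            cn,_=cv2.findContours((l==i).astype('u1'),0,2); h=cv2.convexHull(max(cn,key=len))
            e=cv2.fitEllipse(h)
            print('dark',st[i],np.round(e[0],1),np.round(e[1],1),ray(*e[0],K,T,.014).round(4))
    # objects: points by height
    for name,(u,v) in dict(honey=(306,285),salt=(342,255),dropper=(372,238),spice=(405,210),blue=(437,183),mug=(230,185)).items():
        Q=P[v-45:v+45,u-28:u+28].reshape(-1,3); C=P[v-45:v+45,u-20:u+20]
        Q=Q[Q[:,2]>.05]; top=Q[:,2].max()
        t=Q[Q[:,2]>top-.008]
        print(name,'pix',P[v,u].round(3),'top',top.round(3),'ctr',((t.max(0)+t.min(0))/2).round(4),'ext',(t.max(0)-t.min(0)).round(3))
E
```

```text
dark [331  96  98  62 419] [370.1 122. ] [ 16.3 143.6] [ 0.6761 -0.303   0.014 ]
dark [457 114  70  59 469] [491.6 143.3] [15.  90.5] [ 0.4309 -0.4286  0.014 ]
dark [254 231  34  27 326] [270.7 243.4] [26.1 34.3] [0.5579 0.1189 0.014 ]
honey pix [0.412 0.182 0.093] top 0.107 ctr [0.4327 0.161  0.1027] ext [0.06  0.06  0.008]
salt pix [0.42  0.097 0.078] top 0.106 ctr [0.4227 0.1224 0.1019] ext [0.04  0.101 0.008]
dropper pix [0.416 0.028 0.065] top 0.116 ctr [ 0.4243 -0.0108  0.1119] ext [0.012 0.067 0.008]
spice pix [ 0.409 -0.047  0.081] top 0.122 ctr [ 0.419  -0.0328  0.1181] ext [0.04  0.099 0.008]
blue pix [ 0.415 -0.158  0.069] top 0.122 ctr [ 0.4138 -0.0645  0.1177] ext [0.03  0.035 0.008]
mug pix [0.665 0.113 0.077] top 0.098 ctr [0.6948 0.0928 0.0941] ext [0.079 0.077 0.008]
```

View pics/crop0.png

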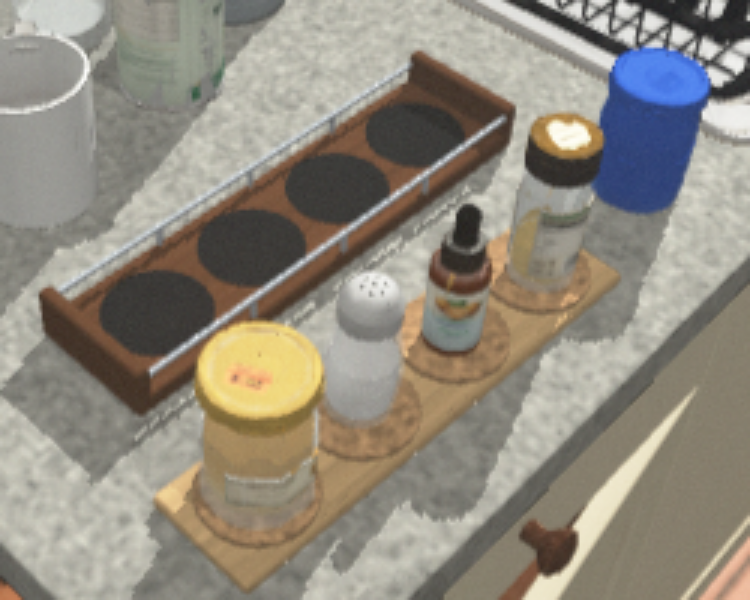

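The crop confirms the choice: yellow-lidded honey jar at crop (260,370), the wrong jar being blue at (658,100). Next I refine the insets and the cap centres.

```bash
python3 - <<'E'
from h import *
z=np.load('scene0.npz'); f,d,K,T=[z[k] for k in 'fdKT']; P=cloud(d,K,T)
F=f.astype(int); m=((F.max(2)<80)&(F.max(2)-F.min(2)<22)).astype('u1'); m[:165]=0;m[262:]=0;m[:,:245]=0;m[:,385:]=0
k,l,st,c=cv2.connectedComponentsWithStats(m); I=[]
for i in range(1,k):
    if st[i,4]>150:
        cn,_=cv2.findContours((l==i).astype('u1'),0,2); e=cv2.fitEllipse(cv2.convexHull(max(cn,key=len)))
        p=ray(*e[0],K,T,.014); I.append(p); print(st[i],np.round(e[0],1),np.round(e[1],1),p.round(4))
I=np.array(I); I=I[np.argsort(-I[:,1])]; print('gaps',np.linalg.norm(np.diff(I,axis=0),axis=1).round(4), 'ctr',I.mean(0).round(4),'yaw',np.degrees(np.arctan2(-(I[0]-I[-1])[0],(I[0]-I[-1])[1])).round(2))
X=P.reshape(-1,3)
for n,y,r,za,zb in [('honey',.161,.045,.09,.11),('salt',.092,.032,.085,.11),('dropper',.02,.028,.095,.12),('spice',-.055,.033,.105,.125),('spicebody',-.055,.035,.04,.125),('dropbody',.02,.03,.04,.07),('blue',-.14,.04,.06,.125)]:
    Q=X[(X[:,2]>za)&(X[:,2]<zb)&(abs(X[:,1]-y)<r)&(X[:,0]>.36)&(X[:,0]<.5)]
    if len(Q)>5:
        (cx,cy),rr=cv2.minEnclosingCircle(Q[:,:2].astype('f4'))
        print(n,len(Q),'circ',round(cx,4),round(cy,4),round(rr,4),'min',Q.min(0).round(4),'max',Q.max(0).round(4))
E
```

```text
[342 174  33  22 534] [357.6 184.1] [21.1 32.2] [ 0.5528 -0.1076  0.014 ]
[315 191  35  24 602] [331.4 202.2] [22.7 33.9] [ 0.5539 -0.0318  0.014 ]
[286 210  36  25 695] [302.9 221.7] [25.  35.6] [0.5555 0.043  0.014 ]
[253 230  39  29 801] [271.7 243.6] [27.5 37.6] [0.5562 0.118  0.014 ]
gaps [0.075  0.0749 0.0758] ctr [0.5546 0.0054 0.014 ] yaw -0.88
honey 1322 circ 0.4322 0.1611 0.0306 min [0.4029 0.1311 0.0902] max [0.4625 0.1911 0.1067]
salt 395 circ 0.4293 0.0855 0.017 min [0.4129 0.0708 0.085 ] max [0.4453 0.1013 0.1056]
dropper 94 circ 0.4238 0.0164 0.0064 min [0.4178 0.0111 0.0951] max [0.4301 0.0226 0.1159]
spice 465 circ 0.4195 -0.0618 0.0217 min [ 0.3989 -0.0822  0.105 ] max [ 0.4391 -0.0403  0.1221]
spicebody 1176 circ 0.4187 -0.0614 0.0224 min [ 0.3982 -0.0822  0.0401] max [ 0.4391 -0.0394  0.1221]
dropbody 272 circ 0.4234 0.0175 0.0169 min [0.4072 0.0084 0.0401] max [0.4383 0.0338 0.0699]
blue 595 circ 0.4275 -0.1785 0.0297 min [ 0.3979 -0.1799  0.0602] max [ 0.4571 -0.151   0.0912]
```

Emit:
jog_arm(increments=[{"dx": 0.55,"dy": -1,"az": -0.2,"gripper": 1},{"dx": 0.55,"dy": -1,"az": -0.2},{"dx": 0.55,"dy": -1,"az": -0.2},{"dx": 0.55,"dy": -1,"az": -0.2}], force=40)

```text
$.increments[0]: bad value
```

Emit:
jog_arm(increments=[{"dx": 0.55,"dy": -1,"az": -0.2},{"dx": 0.55,"dy": -1,"az": -0.2},{"dx": 0.55,"dy": -1,"az": -0.2},{"dx": 0.55,"dy": -1,"az": -0.2}])

```text
$.increments[0]: bad value
```

Emit:
jog_arm(increments=[{"dx": 0.55,"dy": -1,"az": -0.2},{"dx": 0.55,"dy": -1,"az": -0.2},{"dx": 0.55,"dy": -1,"az": -0.2},{"dx": 0.55,"dy": -1,"az": -0.2}])

```text
$.increments[0]: bad value
```

Emit:
jog_arm(increments=[{"dx": 0.61,"dy": -1,"az": -0.266},{"dx": 0.61,"dy": -1,"az": -0.266},{"dx": 0.61,"dy": -1,"az": -0.266},{"dx": 0.61,"dy": -1,"az": -0.266},{"dx": 0.61,"dy": -1,"az": -0.266}])

```text
$.increments[0]: bad value
```

Emit:
jog_arm(increments=[{"dx": 0.55,"dy": -1.0,"dz": 0,"ax": 0,"ay": 0,"az": -0.2,"gripper": 1},{"dx": 0.55,"dy": -1.0,"dz": 0,"ax": 0,"ay": 0,"az": -0.2,"gripper": 1},{"dx": 0.55,"dy": -1.0,"dz": 0,"ax": 0,"ay": 0,"az": -0.2,"gripper": 1},{"dx": 0.55,"dy": -1.0,"dz": 0,"ax": 0,"ay": 0,"az": -0.2,"gripper": 1}], force=40)

```text
time: 0.5
eef_pos: [0.229, 0.532, 0.2233]
tcp_rot: [0.276, 0.961, -0.001, 0.0]
contact_force: [0.6, 0.2, -0.5]
opening: 0.998
finger_force: 0.0
```

Emit:
jog_arm(increments=[{"dx": 0.55,"dy": -1.0,"dz": 0,"ax": 0,"ay": 0,"az": -0.2,"gripper": 1},{"dx": 0.55,"dy": -1.0,"dz": 0,"ax": 0,"ay": 0,"az": -0.2,"gripper": 1},{"dx": 0.55,"dy": -1.0,"dz": 0,"ax": 0,"ay": 0,"az": -0.2,"gripper": 1},{"dx": 0.55,"dy": -1.0,"dz": 0,"ax": 0,"ay": 0,"az": -0.2,"gripper": 1}])

```text
time: 0.9
eef_pos: [0.2949, 0.413, 0.2239]
tcp_rot: [0.423, 0.906, -0.0, 0.0]
contact_force: [0.2, 0.7, -0.1]
opening: 1.0
finger_force: 0.0
```

Emit:
jog_arm(increments=[{"dx": 0.55,"dy": -1.0,"dz": 0,"ax": 0,"ay": 0,"az": -0.2,"gripper": 1},{"dx": 0.55,"dy": -1.0,"dz": 0,"ax": 0,"ay": 0,"az": -0.2,"gripper": 1},{"dx": 0.55,"dy": -1.0,"dz": 0,"ax": 0,"ay": 0,"az": -0.2,"gripper": 1},{"dx": 0.55,"dy": -1.0,"dz": 0,"ax": 0,"ay": 0,"az": -0.2,"gripper": 1}])

```text
time: 1.3
eef_pos: [0.3611, 0.2936, 0.2242]
tcp_rot: [0.56, 0.829, 0.0, 0.0]
contact_force: [-0.7, -0.2, 0.5]
opening: 1.0
finger_force: 0.0
```

Emit:
jog_arm(increments=[{"dx": 0.6,"dy": -1.0,"dz": 0,"ax": 0,"ay": 0,"az": -0.266,"gripper": 1},{"dx": 0.6,"dy": -1.0,"dz": 0,"ax": 0,"ay": 0,"az": -0.266,"gripper": 1},{"dx": 0.6,"dy": -1.0,"dz": 0,"ax": 0,"ay": 0,"az": -0.266,"gripper": 1},{"dx": 0.6,"dy": -1.0,"dz": 0,"ax": 0,"ay": 0,"az": -0.266,"gripper": 1},{"dx": 0.6,"dy": -1.0,"dz": 0,"ax": 0,"ay": 0,"az": -0.266,"gripper": 1}])

```text
time: 1.8
eef_pos: [0.4318, 0.1761, 0.2241]
tcp_rot: [0.718, 0.696, 0.0, -0.001]
contact_force: [0.2, 0.7, 1.0]
opening: 0.998
finger_force: 0.0
```

```bash
python3 - <<'E'
from h import *
f,d,K,T=cam('wrist'); cv2.imwrite('pics/w1.png',f); P=cloud(d,K,T).reshape(-1,3); print(T.round(3)[:3,3])
for n,y,r,za,zb in [('honey',.161,.045,.09,.11),('salt',.088,.032,.085,.11),('dropper',.02,.028,.095,.12)]:
    Q=P[(P[:,2]>za)&(P[:,2]<zb)&(abs(P[:,1]-y)<r)&(abs(P[:,0]-.43)<.05)]
    if len(Q)>5: print(n,len(Q),cv2.minEnclosingCircle(Q[:,:2].astype('f4')),Q[:,2].max())
E
```

```text
[0.433 0.249 0.374]
honey 3776 ((0.43185609579086304, 0.1606069654226303), 0.030378295108675957) 0.10646201492967755
salt 1036 ((0.4286912977695465, 0.08470180630683899), 0.017161943018436432) 0.1055409222193106
dropper 266 ((0.4229074716567993, 0.016210291534662247), 0.006590406410396099) 0.11730993070511725
```

View pics/w1.png

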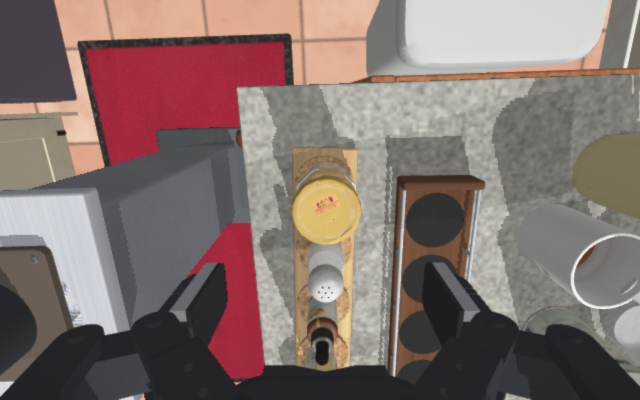

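The wrist view shows the yellow lid at (327,209), the salt cap at (325,283) and the dropper bulb at (322,350), all within 1 mm of the scene estimates. The jaws close along x. Now down to the honey jar.

Emit:
jog_arm(increments=[{"dx": 0,"dy": -0.125,"dz": -0.2,"ax": 0,"ay": 0,"az": 0,"gripper": 1},{"dx": 0,"dy": -0.125,"dz": -0.6,"ax": 0,"ay": 0,"az": 0,"gripper": 1},{"dx": 0,"dy": -0.125,"dz": -0.9,"ax": 0,"ay": 0,"az": 0,"gripper": 1},{"dx": 0,"dy": -0.125,"dz": -0.9,"ax": 0,"ay": 0,"az": 0,"gripper": 1}])

```text
time: 2.25
eef_pos: [0.4264, 0.1614, 0.1108]
tcp_rot: [0.717, 0.697, -0.005, -0.004]
contact_force: [-0.2, 0.0, -0.1]
opening: 0.997
finger_force: 0.0
```

Emit:
jog_arm(increments=[{"dx": 0,"dy": 0,"dz": -0.25,"ax": 0,"ay": 0,"az": 0,"gripper": 1},{"dx": 0,"dy": 0,"dz": -0.25,"ax": 0,"ay": 0,"az": 0,"gripper": 1},{"dx": 0,"dy": 0,"dz": -0.25,"ax": 0,"ay": 0,"az": 0,"gripper": -1},{"dx": 0,"dy": 0,"dz": -0.25,"ax": 0,"ay": 0,"az": 0,"gripper": -1},{"dx": 0,"dy": 0,"dz": -0.25,"ax": 0,"ay": 0,"az": 0,"gripper": -1},{"dx": 0,"dy": 0,"dz": -0.25,"ax": 0,"ay": 0,"az": 0,"gripper": -1},{"dx": 0,"dy": 0,"dz": -0.25,"ax": 0,"ay": 0,"az": 0,"gripper": -1},{"dx": 0,"dy": 0,"dz": -0.25,"ax": 0,"ay": 0,"az": 0,"gripper": -1}])

```text
time: 3.05
eef_pos: [0.4331, 0.161, 0.0892]
tcp_rot: [0.718, 0.696, 0.002, 0.001]
contact_force: [-2.6, 1.3, 5.4]
opening: 0.674
finger_force: 41.5
```

Emit:
jog_arm(increments=[{"dx": 0,"dy": 0,"dz": 0.1,"ax": 0,"ay": 0,"az": 0,"gripper": -1},{"dx": 0,"dy": 0,"dz": 0.35,"ax": 0,"ay": 0,"az": 0,"gripper": -1},{"dx": 0,"dy": 0,"dz": 0.65,"ax": 0,"ay": 0,"az": 0,"gripper": -1},{"dx": 0,"dy": 0,"dz": 0.9,"ax": 0,"ay": 0,"az": 0,"gripper": -1},{"dx": 0,"dy": 0,"dz": 1,"ax": 0,"ay": 0,"az": 0,"gripper": -1}])

```text
time: 3.55
eef_pos: [0.4333, 0.1606, 0.2108]
tcp_rot: [0.718, 0.696, 0.003, 0.002]
contact_force: [0.3, 0.3, -3.2]
opening: 0.67
finger_force: 44.1
```

Emit:
jog_arm(increments=[{"dx": 0.1,"dy": 0,"dz": 0.15,"ax": 0,"ay": 0,"az": 0,"gripper": -1},{"dx": 0.35,"dy": 0,"dz": 0.2,"ax": 0,"ay": 0,"az": 0,"gripper": -1},{"dx": 0.7,"dy": -0.2,"dz": 0.2,"ax": 0,"ay": 0,"az": 0,"gripper": -1},{"dx": 0.9,"dy": -0.45,"dz": 0.2,"ax": 0,"ay": 0,"az": 0,"gripper": -1},{"dx": 1,"dy": -0.75,"dz": 0.2,"ax": 0,"ay": 0,"az": 0.01,"gripper": -1},{"dx": 1,"dy": -1,"dz": 0.2,"ax": 0,"ay": 0,"az": 0.01,"gripper": -1}])

```text
time: 4.15
eef_pos: [0.5522, 0.0385, 0.229]
tcp_rot: [0.713, 0.702, -0.001, -0.0]
contact_force: [0.7, 0.7, -3.7]
opening: 0.67
finger_force: 44.1
```

Emit:
jog_arm(increments=[{"dx": 0,"dy": -0.35,"dz": 0,"ax": 0,"ay": 0,"az": 0,"gripper": -1},{"dx": 0,"dy": -0.7,"dz": 0,"ax": 0,"ay": 0,"az": 0,"gripper": -1},{"dx": 0,"dy": -0.9,"dz": 0,"ax": 0,"ay": 0,"az": 0,"gripper": -1},{"dx": 0,"dy": -1,"dz": 0,"ax": 0,"ay": 0,"az": 0,"gripper": -1},{"dx": 0,"dy": -1,"dz": 0,"ax": 0,"ay": 0,"az": 0,"gripper": -1}])

```text
time: 4.65
eef_pos: [0.5511, -0.0806, 0.2295]
tcp_rot: [0.713, 0.701, -0.0, -0.001]
contact_force: [-0.4, 0.5, -2.3]
opening: 0.673
finger_force: 44.1
```

Emit:
jog_arm(increments=[{"dx": 0.01,"dy": -0.225,"dz": 0,"ax": 0,"ay": 0,"az": 0,"gripper": -1},{"dx": 0.01,"dy": -0.225,"dz": -0.25,"ax": 0,"ay": 0,"az": 0,"gripper": -1},{"dx": 0.01,"dy": -0.225,"dz": -0.6,"ax": 0,"ay": 0,"az": 0,"gripper": -1},{"dx": 0.01,"dy": -0.225,"dz": -0.9,"ax": 0,"ay": 0,"az": 0,"gripper": -1},{"dx": 0.01,"dy": -0.225,"dz": -1,"ax": 0,"ay": 0,"az": 0,"gripper": -1},{"dx": 0.01,"dy": -0.225,"dz": -1,"ax": 0,"ay": 0,"az": 0,"gripper": -1}])

```text
time: 5.25
eef_pos: [0.5512, -0.1048, 0.1079]
tcp_rot: [0.712, 0.702, -0.001, -0.003]
contact_force: [0.2, -0.2, -3.4]
opening: 0.67
finger_force: 44.3
```

```bash
cat >> h.py <<'E'
def tops(spec,n='scene'):
    f,d,K,T=cam(n); P=cloud(d,K,T).reshape(-1,3)
    for nm,x,y,r,za,zb in spec:
        Q=P[(P[:,2]>za)&(P[:,2]<zb)&(abs(P[:,1]-y)<r)&(abs(P[:,0]-x)<r)]
        if len(Q)>5:
            c,rr=cv2.minEnclosingCircle(Q[:,:2].astype('f4')); print(nm,len(Q),np.round(c,4),round(rr,4),'zmax',Q[:,2].max().round(4),'zmin',Q[:,2].min().round(4))
    return f
E
python3 - <<'E'
from h import *
s=get_state(); print(s['eef_pos'].round(4),s['tcp_rot'].round(3))
tops([('low',.553,-.107,.045,.034,.08),('jar',.553,-.107,.045,.03,.1)])
E
```

```text
[ 0.5512 -0.1048  0.1079] [ 0.712  0.702 -0.001 -0.003]
low 615 [ 0.5406 -0.1156] 0.0446 zmax 0.08 zmin 0.0341
jar 957 [ 0.5505 -0.1058] 0.0597 zmax 0.1 zmin 0.03
```

Emit:
jog_arm(increments=[{"dx": 0.013,"dy": -0.02,"dz": -0.08,"ax": 0,"ay": 0,"az": 0,"gripper": -1},{"dx": 0.013,"dy": -0.02,"dz": -0.13,"ax": 0,"ay": 0,"az": 0,"gripper": -1},{"dx": 0.013,"dy": -0.02,"dz": -0.15,"ax": 0,"ay": 0,"az": 0,"gripper": -1},{"dx": 0.013,"dy": -0.02,"dz": -0.165,"ax": 0,"ay": 0,"az": 0,"gripper": -1},{"dx": 0.013,"dy": -0.02,"dz": -0.165,"ax": 0,"ay": 0,"az": 0,"gripper": -1},{"dx": 0.013,"dy": -0.02,"dz": -0.165,"ax": 0,"ay": 0,"az": 0,"gripper": -1}])

```text
time: 5.9
eef_pos: [0.5545, -0.1092, 0.0907]
tcp_rot: [0.713, 0.702, 0.0, 0.0]
contact_force: [0.1, 0.4, -2.4]
opening: 0.669
finger_force: 44.4
```

Emit:
jog_arm(increments=[{"dx": -0.012,"dy": 0.012,"dz": -0.015,"ax": 0,"ay": 0,"az": 0,"gripper": -1},{"dx": -0.012,"dy": 0.012,"dz": -0.025,"ax": 0,"ay": 0,"az": 0,"gripper": -1},{"dx": -0.012,"dy": 0.012,"dz": -0.025,"ax": 0,"ay": 0,"az": 0,"gripper": -1}])

```text
time: 6.2
eef_pos: [0.5531, -0.1076, 0.0885]
tcp_rot: [0.713, 0.702, -0.0, 0.0]
contact_force: [-2.6, 0.5, 2.4]
opening: 0.671
finger_force: 45.2
```

Seated. Release, rise and go toward the salt.

Emit:
jog_arm(increments=[{"dx": 0,"dy": 0,"dz": 0,"ax": 0,"ay": 0,"az": 0,"gripper": 0.5},{"dx": 0,"dy": 0,"dz": 0,"ax": 0,"ay": 0,"az": 0,"gripper": 1},{"dx": 0,"dy": 0,"dz": 0,"ax": 0,"ay": 0,"az": 0,"gripper": 1},{"dx": 0,"dy": 0,"dz": 0,"ax": 0,"ay": 0,"az": 0,"gripper": 1},{"dx": 0,"dy": 0,"dz": 0.1,"ax": 0,"ay": 0,"az": 0,"gripper": 1},{"dx": 0,"dy": 0,"dz": 0.4,"ax": 0,"ay": 0,"az": 0,"gripper": 1},{"dx": 0,"dy": 0,"dz": 0.8,"ax": 0,"ay": 0,"az": 0,"gripper": 1},{"dx": 0,"dy": 0,"dz": 1,"ax": 0,"ay": 0,"az": 0,"gripper": 1}])

```text
time: 7.0
eef_pos: [0.5548, -0.1083, 0.2131]
tcp_rot: [0.713, 0.702, 0.002, 0.003]
contact_force: [0.5, -0.6, 0.8]
opening: 1.0
finger_force: 0.0
```

```bash
python3 - <<'E'
from h import *
f=tops([('honey',.553,-.107,.04,.088,.12),('salt',.429,.085,.032,.085,.11)]); cv2.imwrite('pics/s2.png',f[100:340,200:500])
E
```

```text
honey 639 [ 0.5532 -0.1066] 0.0314 zmax 0.1052 zmin 0.0881
salt 394 [0.4291 0.0859] 0.0168 zmax 0.1058 zmin 0.085
```

View pics/s2.png

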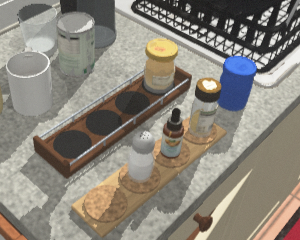

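Honey stands upright on the rightmost inset, at crop (162,70), within 1 mm. Now the salt.

Emit:
jog_arm(increments=[{"dx": -0.2,"dy": 0.35,"dz": 0,"ax": 0,"ay": 0,"az": 0,"gripper": 1},{"dx": -0.4,"dy": 0.7,"dz": 0,"ax": 0,"ay": 0,"az": 0,"gripper": 1},{"dx": -0.6,"dy": 1,"dz": 0,"ax": 0,"ay": 0,"az": 0,"gripper": 1}])

```text
time: 7.35
eef_pos: [0.48, 0.0137, 0.2081]
tcp_rot: [0.713, 0.701, 0.0, 0.0]
contact_force: [-0.4, -0.0, -0.2]
opening: 0.999
finger_force: 0.0
```

Emit:
jog_arm(increments=[{"dx": -0.2,"dy": 0.35,"dz": 0,"ax": 0,"ay": 0,"az": 0,"gripper": 1},{"dx": -0.44,"dy": 0.61,"dz": 0,"ax": 0,"ay": 0,"az": -0.01,"gripper": 1},{"dx": -0.44,"dy": 0.61,"dz": -0.1,"ax": 0,"ay": 0,"az": -0.01,"gripper": 1},{"dx": -0.44,"dy": 0.61,"dz": -0.4,"ax": 0,"ay": 0,"az": -0.01,"gripper": 1},{"dx": -0.44,"dy": 0.61,"dz": -0.55,"ax": 0,"ay": 0,"az": -0.01,"gripper": 1},{"dx": -0.44,"dy": 0.61,"dz": -0.6,"ax": 0,"ay": 0,"az": -0.01,"gripper": 1},{"dx": -0.44,"dy": 0.61,"dz": -0.6,"ax": 0,"ay": 0,"az": -0.01,"gripper": 1}])

```text
time: 8.05
eef_pos: [0.4279, 0.0853, 0.1349]
tcp_rot: [0.718, 0.696, -0.001, -0.001]
contact_force: [0.1, -0.5, 0.1]
opening: 1.0
finger_force: 0.0
```

Emit:
jog_arm(increments=[{"dx": 0,"dy": 0,"dz": -0.25,"ax": 0,"ay": 0,"az": 0,"gripper": 1},{"dx": 0,"dy": 0,"dz": -0.45,"ax": 0,"ay": 0,"az": 0,"gripper": 1},{"dx": 0,"dy": 0,"dz": -0.48,"ax": 0,"ay": 0,"az": 0,"gripper": 1},{"dx": 0,"dy": 0,"dz": -0.48,"ax": 0,"ay": 0,"az": 0,"gripper": 0},{"dx": 0,"dy": 0,"dz": -0.48,"ax": 0,"ay": 0,"az": 0,"gripper": -1},{"dx": 0,"dy": 0,"dz": -0.48,"ax": 0,"ay": 0,"az": 0,"gripper": -1},{"dx": 0,"dy": 0,"dz": -0.48,"ax": 0,"ay": 0,"az": 0,"gripper": -1},{"dx": 0,"dy": 0,"dz": -0.48,"ax": 0,"ay": 0,"az": 0,"gripper": -1},{"dx": 0,"dy": 0,"dz": -0.48,"ax": 0,"ay": 0,"az": 0,"gripper": -1}], force=30)

```text
time: 8.95
eef_pos: [0.4294, 0.0856, 0.0794]
tcp_rot: [0.718, 0.696, 0.001, 0.001]
contact_force: [-0.3, 0.7, 5.2]
opening: 0.372
finger_force: 29.6
```

Emit:
jog_arm(increments=[{"dx": 0,"dy": 0,"dz": 0.1,"ax": 0,"ay": 0,"az": 0,"gripper": -1},{"dx": 0,"dy": 0,"dz": 0.35,"ax": 0,"ay": 0,"az": 0,"gripper": -1},{"dx": 0,"dy": 0,"dz": 0.65,"ax": 0,"ay": 0,"az": 0,"gripper": -1},{"dx": 0.04,"dy": 0,"dz": 0.9,"ax": 0,"ay": 0,"az": 0,"gripper": -1},{"dx": 0.04,"dy": 0,"dz": 1,"ax": 0,"ay": 0,"az": 0,"gripper": -1}])

```text
time: 9.45
eef_pos: [0.4347, 0.0856, 0.2017]
tcp_rot: [0.718, 0.696, 0.002, 0.002]
contact_force: [0.2, 0.3, -0.4]
opening: 0.374
finger_force: 30.0
```

Emit:
jog_arm(increments=[{"dx": 0.15,"dy": 0,"dz": 0.1,"ax": 0,"ay": 0,"az": 0,"gripper": -1},{"dx": 0.4,"dy": -0.15,"dz": 0.1,"ax": 0,"ay": 0,"az": 0,"gripper": -1},{"dx": 0.7,"dy": -0.45,"dz": 0.1,"ax": 0,"ay": 0,"az": 0.01,"gripper": -1},{"dx": 0.9,"dy": -0.75,"dz": 0.1,"ax": 0,"ay": 0,"az": 0.01,"gripper": -1},{"dx": 1,"dy": -0.93,"dz": 0.1,"ax": 0,"ay": 0,"az": 0.01,"gripper": -1},{"dx": 1,"dy": -0.98,"dz": 0.1,"ax": 0,"ay": 0,"az": 0.01,"gripper": -1},{"dx": 1,"dy": -0.98,"dz": 0.1,"ax": 0,"ay": 0,"az": 0.01,"gripper": -1}])

```text
time: 10.15
eef_pos: [0.5519, -0.0323, 0.2085]
tcp_rot: [0.713, 0.701, -0.001, -0.001]
contact_force: [0.2, 0.6, -1.1]
opening: 0.373
finger_force: 30.1
```

Emit:
jog_arm(increments=[{"dx": 0.012,"dy": 0,"dz": -0.2,"ax": 0,"ay": 0,"az": 0,"gripper": -1},{"dx": 0.012,"dy": 0,"dz": -0.5,"ax": 0,"ay": 0,"az": 0,"gripper": -1},{"dx": 0.012,"dy": 0,"dz": -0.8,"ax": 0,"ay": 0,"az": 0,"gripper": -1},{"dx": 0.012,"dy": 0,"dz": -0.95,"ax": 0,"ay": 0,"az": 0,"gripper": -1},{"dx": 0.012,"dy": 0,"dz": -1,"ax": 0,"ay": 0,"az": 0,"gripper": -1},{"dx": 0.012,"dy": 0,"dz": -1,"ax": 0,"ay": 0,"az": 0,"gripper": -1},{"dx": 0.012,"dy": 0,"dz": -1,"ax": 0,"ay": 0,"az": 0,"gripper": -1}])

```text
time: 10.85
eef_pos: [0.5551, -0.0316, 0.0913]
tcp_rot: [0.712, 0.702, 0.001, 0.001]
contact_force: [0.5, 0.7, -1.0]
opening: 0.377
finger_force: 30.1
```

Emit:
jog_arm(increments=[{"dx": -0.01,"dy": 0,"dz": -0.06,"ax": 0,"ay": 0,"az": 0,"gripper": -1},{"dx": -0.01,"dy": 0,"dz": -0.09,"ax": 0,"ay": 0,"az": 0,"gripper": -1},{"dx": -0.01,"dy": 0,"dz": -0.105,"ax": 0,"ay": 0,"az": 0,"gripper": -1},{"dx": -0.01,"dy": 0,"dz": -0.115,"ax": 0,"ay": 0,"az": 0,"gripper": -1},{"dx": -0.01,"dy": 0,"dz": -0.115,"ax": 0,"ay": 0,"az": 0,"gripper": -1}])

```text
time: 11.35
eef_pos: [0.5539, -0.0325, 0.0785]
tcp_rot: [0.713, 0.702, -0.0, 0.0]
contact_force: [-3.9, 0.6, 8.5]
opening: 0.375
finger_force: 31.0
```

Emit:
jog_arm(increments=[{"dx": 0,"dy": 0,"dz": 0.0,"ax": 0,"ay": 0,"az": 0,"gripper": 0.2},{"dx": 0,"dy": 0,"dz": 0,"ax": 0,"ay": 0,"az": 0,"gripper": 1},{"dx": 0,"dy": 0,"dz": 0,"ax": 0,"ay": 0,"az": 0,"gripper": 1},{"dx": 0,"dy": 0,"dz": 0,"ax": 0,"ay": 0,"az": 0,"gripper": 1},{"dx": 0,"dy": 0,"dz": 0.1,"ax": 0,"ay": 0,"az": 0,"gripper": 1},{"dx": 0,"dy": 0,"dz": 0.4,"ax": 0,"ay": 0,"az": 0,"gripper": 1},{"dx": 0,"dy": 0,"dz": 0.8,"ax": 0,"ay": 0,"az": 0,"gripper": 1},{"dx": 0,"dy": 0,"dz": 1,"ax": 0,"ay": 0,"az": 0,"gripper": 1},{"dx": 0,"dy": 0,"dz": 1,"ax": 0,"ay": 0,"az": 0,"gripper": 1}])

```text
time: 12.25
eef_pos: [0.5563, -0.0327, 0.2026]
tcp_rot: [0.713, 0.702, 0.003, 0.005]
contact_force: [-0.4, 0.3, -0.0]
opening: 0.999
finger_force: 0.0
```

```bash
python3 - <<'E'
from h import *
f=tops([('honey',.553,-.107,.04,.088,.12),('salt',.554,-.032,.032,.085,.12),('dropper',.423,.0165,.025,.095,.122),('spice',.419,-.0615,.03,.105,.125)])
E
```

```text
honey 643 [ 0.5522 -0.1075] 0.0312 zmax 0.1048 zmin 0.0881
salt 261 [ 0.5529 -0.0318] 0.0166 zmax 0.1043 zmin 0.0851
dropper 98 [0.4238 0.0165] 0.0066 zmax 0.1171 zmin 0.0951
spice 465 [ 0.4172 -0.0615] 0.0217 zmax 0.1219 zmin 0.1051
```

Emit:
jog_arm(increments=[{"dx": -0.3,"dy": 0.13,"dz": 0,"ax": 0,"ay": 0,"az": 0,"gripper": 1},{"dx": -0.6,"dy": 0.3,"dz": 0,"ax": 0,"ay": 0,"az": 0,"gripper": 1},{"dx": -0.9,"dy": 0.41,"dz": 0,"ax": 0,"ay": 0,"az": 0,"gripper": 1},{"dx": -1,"dy": 0.41,"dz": -0.1,"ax": 0,"ay": 0,"az": -0.01,"gripper": 1},{"dx": -1,"dy": 0.41,"dz": -0.1,"ax": 0,"ay": 0,"az": -0.01,"gripper": 1}])

```text
time: 12.8
eef_pos: [0.4298, 0.0181, 0.1809]
tcp_rot: [0.718, 0.696, -0.002, -0.002]
contact_force: [-0.3, -0.6, -0.9]
opening: 0.999
finger_force: 0.0
```

Emit:
jog_arm(increments=[{"dx": -0.09,"dy": 0,"dz": -0.1,"ax": 0,"ay": 0,"az": 0,"gripper": 1},{"dx": -0.09,"dy": 0,"dz": -0.3,"ax": 0,"ay": 0,"az": 0,"gripper": 1},{"dx": -0.09,"dy": 0,"dz": -0.45,"ax": 0,"ay": 0,"az": 0,"gripper": 1},{"dx": -0.09,"dy": 0,"dz": -0.5,"ax": 0,"ay": 0,"az": 0,"gripper": 1},{"dx": -0.09,"dy": 0,"dz": -0.5,"ax": 0,"ay": 0,"az": 0,"gripper": 1}])

```text
time: 13.3
eef_pos: [0.4219, 0.0171, 0.1229]
tcp_rot: [0.718, 0.696, -0.001, -0.001]
contact_force: [-0.2, -0.1, -0.8]
opening: 1.002
finger_force: 0.0
```

Emit:
jog_arm(increments=[{"dx": 0,"dy": 0,"dz": -0.2,"ax": 0,"ay": 0,"az": 0,"gripper": 1},{"dx": 0,"dy": 0,"dz": -0.35,"ax": 0,"ay": 0,"az": 0,"gripper": 1},{"dx": 0,"dy": 0,"dz": -0.385,"ax": 0,"ay": 0,"az": 0,"gripper": 1},{"dx": 0,"dy": 0,"dz": -0.385,"ax": 0,"ay": 0,"az": 0,"gripper": 0},{"dx": 0,"dy": 0,"dz": -0.385,"ax": 0,"ay": 0,"az": 0,"gripper": -1},{"dx": 0,"dy": 0,"dz": -0.385,"ax": 0,"ay": 0,"az": 0,"gripper": -1},{"dx": 0,"dy": 0,"dz": -0.385,"ax": 0,"ay": 0,"az": 0,"gripper": -1},{"dx": 0,"dy": 0,"dz": -0.385,"ax": 0,"ay": 0,"az": 0,"gripper": -1},{"dx": 0,"dy": 0,"dz": -0.385,"ax": 0,"ay": 0,"az": 0,"gripper": -1}], force=25)

```text
time: 14.2
eef_pos: [0.4231, 0.017, 0.0788]
tcp_rot: [0.718, 0.696, 0.001, 0.001]
contact_force: [0.2, 1.0, 3.6]
opening: 0.255
finger_force: 24.5
```

Emit:
jog_arm(increments=[{"dx": 0,"dy": 0,"dz": 0.1,"ax": 0,"ay": 0,"az": 0,"gripper": -1},{"dx": 0,"dy": 0,"dz": 0.35,"ax": 0,"ay": 0,"az": 0,"gripper": -1},{"dx": 0.1,"dy": 0.1,"dz": 0.6,"ax": 0,"ay": 0,"az": 0,"gripper": -1},{"dx": 0.35,"dy": 0.22,"dz": 0.6,"ax": 0,"ay": 0,"az": 0,"gripper": -1},{"dx": 0.65,"dy": 0.22,"dz": 0.6,"ax": 0,"ay": 0,"az": 0.01,"gripper": -1},{"dx": 0.9,"dy": 0.22,"dz": 0.6,"ax": 0,"ay": 0,"az": 0.01,"gripper": -1},{"dx": 1,"dy": 0.22,"dz": 0.6,"ax": 0,"ay": 0,"az": 0.01,"gripper": -1},{"dx": 1,"dy": 0.22,"dz": 0.6,"ax": 0,"ay": 0,"az": 0.01,"gripper": -1}])

```text
time: 15.0
eef_pos: [0.5429, 0.0435, 0.1498]
tcp_rot: [0.713, 0.702, -0.0, -0.0]
contact_force: [-0.1, -0.3, -0.8]
opening: 0.255
finger_force: 24.7
```

```bash
python3 - <<'E'
from h import *
f,d,K,T=cam('scene'); cv2.imwrite('pics/s3.png',cv2.resize(f[100:320,210:450],None,fx=2.5,fy=2.5))
E
```

```text
(no output)
```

View pics/s3.png

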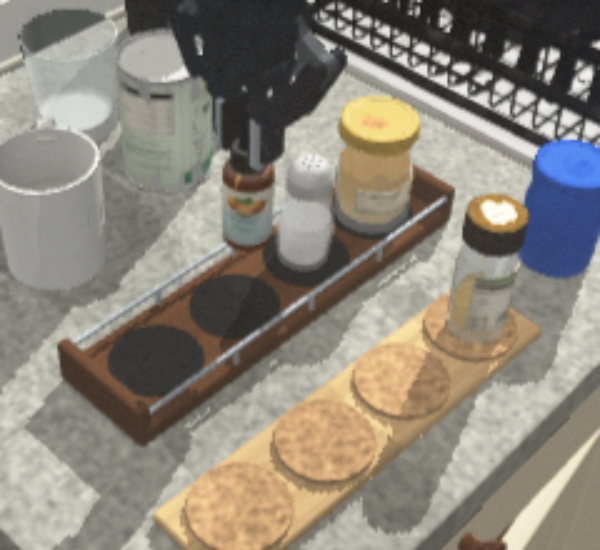

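The crop shows the dropper bottle held upright (248,205), with the salt (305,215) and honey (378,165) standing on their insets. Lower it.

Emit:
jog_arm(increments=[{"dx": 0.1,"dy": 0,"dz": 0,"ax": 0,"ay": 0,"az": 0,"gripper": -1},{"dx": 0.1,"dy": 0,"dz": -0.15,"ax": 0,"ay": 0,"az": 0,"gripper": -1},{"dx": 0.1,"dy": 0,"dz": -0.35,"ax": 0,"ay": 0,"az": 0,"gripper": -1},{"dx": 0.1,"dy": 0,"dz": -0.48,"ax": 0,"ay": 0,"az": 0,"gripper": -1},{"dx": 0.1,"dy": 0,"dz": -0.52,"ax": 0,"ay": 0,"az": 0,"gripper": -1},{"dx": 0.1,"dy": 0,"dz": -0.52,"ax": 0,"ay": 0,"az": 0,"gripper": -1}])

```text
time: 15.65
eef_pos: [0.5536, 0.0436, 0.0867]
tcp_rot: [0.713, 0.702, -0.001, -0.001]
contact_force: [-0.1, 0.2, -0.5]
opening: 0.253
finger_force: 24.7
```

Emit:
jog_arm(increments=[{"dx": 0.01,"dy": 0,"dz": -0.04,"ax": 0,"ay": 0,"az": 0,"gripper": -1},{"dx": 0.01,"dy": 0,"dz": -0.06,"ax": 0,"ay": 0,"az": 0,"gripper": -1},{"dx": 0.01,"dy": 0,"dz": -0.075,"ax": 0,"ay": 0,"az": 0,"gripper": -1},{"dx": 0.01,"dy": 0,"dz": -0.075,"ax": 0,"ay": 0,"az": 0,"gripper": -1}])

```text
time: 16.05
eef_pos: [0.5556, 0.0436, 0.0785]
tcp_rot: [0.713, 0.702, 0.0, 0.0]
contact_force: [-0.5, 0.2, -1.0]
opening: 0.252
finger_force: 24.7
```

Emit:
jog_arm(increments=[{"dx": 0,"dy": -0.005,"dz": -0.01,"ax": 0,"ay": 0,"az": 0,"gripper": -1},{"dx": 0,"dy": -0.005,"dz": -0.015,"ax": 0,"ay": 0,"az": 0,"gripper": -1},{"dx": 0,"dy": -0.005,"dz": -0.015,"ax": 0,"ay": 0,"az": 0,"gripper": -1}])

```text
time: 16.35
eef_pos: [0.5564, 0.043, 0.0778]
tcp_rot: [0.713, 0.702, 0.001, 0.001]
contact_force: [-0.4, 0.8, 4.6]
opening: 0.251
finger_force: 25.2
```

Contact. Release and rise.

Emit:
jog_arm(increments=[{"dx": 0,"dy": 0,"dz": 0,"ax": 0,"ay": 0,"az": 0,"gripper": 0.0},{"dx": 0,"dy": 0,"dz": 0,"ax": 0,"ay": 0,"az": 0,"gripper": 1},{"dx": 0,"dy": 0,"dz": 0,"ax": 0,"ay": 0,"az": 0,"gripper": 1},{"dx": 0,"dy": 0,"dz": 0,"ax": 0,"ay": 0,"az": 0,"gripper": 1},{"dx": 0,"dy": 0,"dz": 0.1,"ax": 0,"ay": 0,"az": 0,"gripper": 1},{"dx": 0,"dy": 0,"dz": 0.4,"ax": 0,"ay": 0,"az": 0,"gripper": 1},{"dx": 0,"dy": 0,"dz": 0.8,"ax": 0,"ay": 0,"az": 0,"gripper": 1},{"dx": 0,"dy": 0,"dz": 1,"ax": 0,"ay": 0,"az": 0,"gripper": 1},{"dx": 0,"dy": 0,"dz": 1,"ax": 0,"ay": 0,"az": 0,"gripper": 1}])

```text
time: 17.25
eef_pos: [0.5588, 0.0427, 0.2033]
tcp_rot: [0.713, 0.702, 0.004, 0.004]
contact_force: [-0.3, 0.9, -0.2]
opening: 1.0
finger_force: 0.0
```

```bash
python3 - <<'E'
from h import *
f=tops([('honey',.553,-.107,.04,.088,.12),('salt',.554,-.032,.032,.085,.12),('dropper',.555,.043,.025,.095,.122),('spice',.419,-.0615,.03,.105,.125)])
E
```

```text
honey 645 [ 0.5526 -0.1063] 0.0307 zmax 0.1055 zmin 0.0881
salt 262 [ 0.5527 -0.0315] 0.0166 zmax 0.104 zmin 0.085
dropper 78 [0.5557 0.0443] 0.0064 zmax 0.1148 zmin 0.0957
spice 465 [ 0.4189 -0.0617] 0.0214 zmax 0.1223 zmin 0.105
```

Emit:
jog_arm(increments=[{"dx": -0.3,"dy": -0.26,"dz": 0,"ax": 0,"ay": 0,"az": 0,"gripper": 1},{"dx": -0.55,"dy": -0.5,"dz": 0,"ax": 0,"ay": 0,"az": 0,"gripper": 1},{"dx": -0.8,"dy": -0.75,"dz": 0,"ax": 0,"ay": 0,"az": -0.01,"gripper": 1},{"dx": -1,"dy": -0.87,"dz": 0,"ax": 0,"ay": 0,"az": -0.01,"gripper": 1},{"dx": -1,"dy": -0.87,"dz": 0,"ax": 0,"ay": 0,"az": -0.01,"gripper": 1}])

```text
time: 17.8
eef_pos: [0.4324, -0.0621, 0.1945]
tcp_rot: [0.719, 0.695, -0.001, -0.002]
contact_force: [0.1, 0.0, -0.4]
opening: 0.999
finger_force: 0.0
```

Emit:
jog_arm(increments=[{"dx": -0.14,"dy": 0,"dz": 0,"ax": 0,"ay": 0,"az": 0,"gripper": 1},{"dx": -0.14,"dy": 0,"dz": -0.1,"ax": 0,"ay": 0,"az": 0,"gripper": 1},{"dx": -0.14,"dy": 0,"dz": -0.3,"ax": 0,"ay": 0,"az": 0,"gripper": 1},{"dx": -0.14,"dy": 0,"dz": -0.48,"ax": 0,"ay": 0,"az": 0,"gripper": 1},{"dx": -0.14,"dy": 0,"dz": -0.5,"ax": 0,"ay": 0,"az": 0,"gripper": 1},{"dx": -0.14,"dy": 0,"dz": -0.5,"ax": 0,"ay": 0,"az": 0,"gripper": 1}])

```text
time: 18.4
eef_pos: [0.4183, -0.0608, 0.1352]
tcp_rot: [0.718, 0.696, -0.001, -0.001]
contact_force: [-0.5, -0.1, 0.5]
opening: 1.006
finger_force: 0.0
```

Emit:
jog_arm(increments=[{"dx": 0,"dy": -0.005,"dz": -0.15,"ax": 0,"ay": 0,"az": 0,"gripper": 1},{"dx": 0,"dy": -0.005,"dz": -0.3,"ax": 0,"ay": 0,"az": 0,"gripper": 1},{"dx": 0,"dy": -0.005,"dz": -0.32,"ax": 0,"ay": 0,"az": 0,"gripper": 1},{"dx": 0,"dy": -0.005,"dz": -0.32,"ax": 0,"ay": 0,"az": 0,"gripper": 0},{"dx": 0,"dy": -0.005,"dz": -0.32,"ax": 0,"ay": 0,"az": 0,"gripper": -1},{"dx": 0,"dy": -0.005,"dz": -0.32,"ax": 0,"ay": 0,"az": 0,"gripper": -1},{"dx": 0,"dy": -0.005,"dz": -0.32,"ax": 0,"ay": 0,"az": 0,"gripper": -1},{"dx": 0,"dy": -0.005,"dz": -0.32,"ax": 0,"ay": 0,"az": 0,"gripper": -1},{"dx": 0,"dy": -0.005,"dz": -0.32,"ax": 0,"ay": 0,"az": 0,"gripper": -1}], force=30)

```text
time: 19.3
eef_pos: [0.4197, -0.0624, 0.0996]
tcp_rot: [0.718, 0.696, 0.0, 0.001]
contact_force: [-0.9, 0.3, 6.5]
opening: 0.46
finger_force: 30.3
```

Emit:
jog_arm(increments=[{"dx": 0,"dy": 0,"dz": 0.1,"ax": 0,"ay": 0,"az": 0,"gripper": -1},{"dx": 0,"dy": 0,"dz": 0.35,"ax": 0,"ay": 0,"az": 0,"gripper": -1},{"dx": 0.04,"dy": 0.15,"dz": 0.6,"ax": 0,"ay": 0,"az": 0,"gripper": -1},{"dx": 0.14,"dy": 0.4,"dz": 0.7,"ax": 0,"ay": 0,"az": 0,"gripper": -1},{"dx": 0.14,"dy": 0.7,"dz": 0.7,"ax": 0,"ay": 0,"az": 0,"gripper": -1},{"dx": 0.14,"dy": 0.9,"dz": 0.7,"ax": 0,"ay": 0,"az": 0,"gripper": -1},{"dx": 0.14,"dy": 1,"dz": 0.7,"ax": 0,"ay": 0,"az": 0,"gripper": -1}])

```text
time: 20.0
eef_pos: [0.435, 0.0596, 0.1823]
tcp_rot: [0.717, 0.697, -0.0, -0.0]
contact_force: [0.0, 0.6, -0.8]
opening: 0.459
finger_force: 30.6
```

Emit:
jog_arm(increments=[{"dx": 0,"dy": 0.2,"dz": 0,"ax": 0,"ay": 0,"az": 0,"gripper": -1},{"dx": 0.1,"dy": 0.4,"dz": 0,"ax": 0,"ay": 0,"az": 0,"gripper": -1},{"dx": 0.35,"dy": 0.5,"dz": 0,"ax": 0,"ay": 0,"az": 0.01,"gripper": -1},{"dx": 0.65,"dy": 0.5,"dz": 0,"ax": 0,"ay": 0,"az": 0.01,"gripper": -1},{"dx": 0.9,"dy": 0.5,"dz": 0,"ax": 0,"ay": 0,"az": 0.01,"gripper": -1},{"dx": 1,"dy": 0.5,"dz": 0,"ax": 0,"ay": 0,"az": 0.01,"gripper": -1},{"dx": 1,"dy": 0.5,"dz": 0,"ax": 0,"ay": 0,"az": 0.01,"gripper": -1}])

```text
time: 20.7
eef_pos: [0.5561, 0.1174, 0.1818]
tcp_rot: [0.713, 0.701, -0.001, -0.0]
contact_force: [-0.3, 0.2, -1.9]
opening: 0.456
finger_force: 30.7
```

Emit:
jog_arm(increments=[{"dx": 0,"dy": 0,"dz": -0.15,"ax": 0,"ay": 0,"az": 0,"gripper": -1},{"dx": 0,"dy": 0,"dz": -0.35,"ax": 0,"ay": 0,"az": 0,"gripper": -1},{"dx": 0,"dy": 0,"dz": -0.52,"ax": 0,"ay": 0,"az": 0,"gripper": -1},{"dx": 0,"dy": 0,"dz": -0.6,"ax": 0,"ay": 0,"az": 0,"gripper": -1},{"dx": 0,"dy": 0,"dz": -0.6,"ax": 0,"ay": 0,"az": 0,"gripper": -1},{"dx": 0,"dy": 0,"dz": -0.6,"ax": 0,"ay": 0,"az": 0,"gripper": -1}])

```text
time: 21.3
eef_pos: [0.5556, 0.1179, 0.1111]
tcp_rot: [0.713, 0.702, 0.0, 0.0]
contact_force: [0.0, -0.5, -1.9]
opening: 0.454
finger_force: 30.8
```

Emit:
jog_arm(increments=[{"dx": 0,"dy": 0,"dz": -0.05,"ax": 0,"ay": 0,"az": 0,"gripper": -1},{"dx": 0,"dy": 0,"dz": -0.08,"ax": 0,"ay": 0,"az": 0,"gripper": -1},{"dx": 0,"dy": 0,"dz": -0.1,"ax": 0,"ay": 0,"az": 0,"gripper": -1},{"dx": 0,"dy": 0,"dz": -0.11,"ax": 0,"ay": 0,"az": 0,"gripper": -1},{"dx": 0,"dy": 0,"dz": -0.11,"ax": 0,"ay": 0,"az": 0,"gripper": -1}])

```text
time: 21.8
eef_pos: [0.556, 0.1181, 0.0988]
tcp_rot: [0.713, 0.702, 0.0, -0.0]
contact_force: [-3.8, -0.0, 6.0]
opening: 0.458
finger_force: 31.4
```

Emit:
jog_arm(increments=[{"dx": 0,"dy": 0,"dz": 0,"ax": 0,"ay": 0,"az": 0,"gripper": 0.2},{"dx": 0,"dy": 0,"dz": 0,"ax": 0,"ay": 0,"az": 0,"gripper": 1},{"dx": 0,"dy": 0,"dz": 0,"ax": 0,"ay": 0,"az": 0,"gripper": 1},{"dx": 0,"dy": 0,"dz": 0,"ax": 0,"ay": 0,"az": 0,"gripper": 1},{"dx": 0,"dy": 0,"dz": 0.1,"ax": 0,"ay": 0,"az": 0,"gripper": 1},{"dx": 0,"dy": 0,"dz": 0.4,"ax": 0,"ay": 0,"az": 0,"gripper": 1},{"dx": 0,"dy": 0,"dz": 0.8,"ax": 0,"ay": 0,"az": 0,"gripper": 1},{"dx": 0,"dy": 0,"dz": 1,"ax": 0,"ay": 0,"az": 0,"gripper": 1},{"dx": 0,"dy": 0,"dz": 1,"ax": 0,"ay": 0,"az": 0,"gripper": 1}])

```text
time: 22.7
eef_pos: [0.5586, 0.1182, 0.2239]
tcp_rot: [0.713, 0.702, 0.004, 0.004]
contact_force: [0.5, -0.4, 0.1]
opening: 1.001
finger_force: 0.0
```

```bash
python3 - <<'E'
from h import *
f=tops([('honey',.553,-.107,.04,.088,.12),('salt',.554,-.032,.032,.085,.12),('dropper',.555,.043,.025,.095,.122),('spice',.5566,.118,.03,.103,.125),('mug',.695,.093,.05,.09,.12)])
cv2.imwrite('pics/s4.png',cv2.resize(f[100:320,210:450],None,fx=2.5,fy=2.5))
E
```

```text
honey 638 [ 0.5518 -0.1067] 0.0311 zmax 0.1051 zmin 0.0882
salt 261 [ 0.553  -0.0312] 0.017 zmax 0.1042 zmin 0.0851
dropper 77 [0.5568 0.0432] 0.0062 zmax 0.1152 zmin 0.0957
spice 529 [0.5548 0.1187] 0.0211 zmax 0.1214 zmin 0.1031
mug 366 [0.7065 0.0942] 0.0506 zmax 0.1196 zmin 0.09
```

View pics/s4.png

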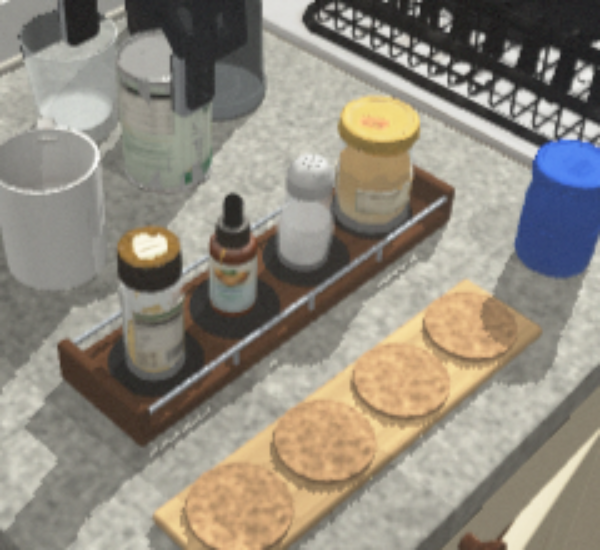

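The crop shows all four upright and centred: spice (152,305), dropper (235,255), salt (305,215) and honey (378,165). The mug has not moved and the gripper is clear.

```bash
python3 -c "
from plant import job; print(job.sign_off())"
```

```text
the job is handed in; nothing more can be done
None
```

The job is handed in after about 23 s of robot time: honey jar, salt shaker, dropper bottle and spice jar stand upright on the rack's insets in reverse order, honey rightmost, each within about 2 mm of centre, and the mug is untouched.

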